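# Hang the red-capped tube carrier in the drip bay and shut its splash door

### The job

Hang the tube carrier with the red caps by its handle on the yellow hook of the drip bay, near the middle of its handle bar, so that it hangs freely, and let go of it. Then push the orange splash door of the bay fully shut (open it wider first if it is in the way). Keep the carrier upright all the way and leave the blue-capped carrier and all other things on the bench where they are.

Things in the scene. Friction and masses are not known exactly. Their poses are not given: they have to be found in the camera images.
- red_carrier: Loose white tube carrier with 8 fixed red-capped tubes, 0.28 kg: box 56 (x) x 100 (y) x 55 mm high, cap tops at 95 mm. A rigid dark steel bail handle of 10 mm round bar stands in its y-z plane: uprights at y = +-56 mm, level top bar along y (-46 to +46 mm). Same both ways round. Origin: centre of the underside, z up.
- red_carrier_bar (a point): Middle of the red carrier's handle bar, on the bar's centre line 165 mm above the carrier's underside; axes as the carrier. The clear window between bar and caps is 65 mm high.
- blue_carrier: Loose carrier of the same shape with blue caps; not to be disturbed. Origin: centre of the underside.
- drip_bay: Fixed bay, open above and in front (-x). White tray 180 (x) x 200 (y) x 12 mm; clear 5 mm side screens at y = +-94, x -65 to 85 mm, up to z = 133; 12 mm front columns at x = -85, y = +-90 mm, up to z = 138; white post 14 x 24 mm at x = 74, y = 0, 225 mm high, carrying the hook. Origin: centre of the underside.
- hook_seat (a point): Where the centre line of the handle bar lies when it rests in the yellow hook: bay frame (-6, 0, 196) mm, axes as the bay. The hook, 8 mm round bar in the bay's plane y = 0, runs from the post (z = 207) towards -x, is lowest here (its axis at z = 187) and turns up to its tip at x = -37 mm, tip top z = 217.
- splash_door (a joint): Angle (rad) of the orange splash door: 0 shut across the bay's front, 1.9 wide open; stays where left, light to push. Vertical hinge at bay x = -85, y = 90 mm (left as the robot sees it). Panel 6 mm thick, 10 to 168 mm from the hinge, z = 25 to 131 mm. At angle q it points from the hinge along (-sin q, -cos q) in the bay's x, y.
- door_edge (a point): Top of the door's free edge, 168 mm from the hinge axis, 131 mm above the bench.
- cassette0: Loose white test cassette 70 x 52 x 7 mm; leave alone. Origin: centre of the underside.
- cassette1: Another such cassette; leave alone.
- cassette2: Another such cassette; leave alone. The open door swings over the cassettes.
- dropper: Loose small white dropper bottle with blue cap, 26 mm diameter, 77 mm high, standing; leave alone. Origin: centre of the underside.
- reagent_bottle: Loose amber bottle, 60 mm diameter, 150 mm high, standing; leave alone. Origin: centre of the underside.
- pipette: Loose pipette lying along its y, 277 mm long (y from -132 to +145 mm), up to 30 mm wide and 22 mm high; leave alone. Origin: on the bench under its middle.
- tip_box: Fixed blue tip box 120 (x) x 85 (y) x 64 mm high. Origin: centre of the underside.

How it is judged:
On the way, in this order (a step that is already met when the one before it is completed fails the run):
1. the red carrier hangs by its handle bar on the hook, released by the fingers (x of red_carrier_bar in the frame of hook_seat between -0.02 and 0.02 m and y of red_carrier_bar in the frame of hook_seat between -0.03 and 0.03 m and z of red_carrier_bar in the frame of hook_seat between -0.015 and 0.015 m and angle between red_carrier's own z axis and vertical below 0.35 rad and contact force between red_carrier and the fingers below 0.1 N), for 0.3 s.
2. the splash door is shut with the carrier hanging behind it (x of red_carrier_bar in the frame of hook_seat between -0.02 and 0.02 m and y of red_carrier_bar in the frame of hook_seat between -0.03 and 0.03 m and z of red_carrier_bar in the frame of hook_seat between -0.015 and 0.015 m and angle between red_carrier's own z axis and vertical below 0.35 rad and value of joint splash_door below 0.08 rad), for 0.2 s.
At the end, for the whole second after the job is handed in: The red carrier hangs released and at rest on the hook: the middle of its bar within 20 mm along the hook, 30 mm sideways and 15 mm in height of the hook seat, carrier within 0.35 rad of upright; the splash door is shut to within 0.08 rad (all of step 2 and contact force between red_carrier and the fingers below 0.1 N and linear speed of red_carrier below 0.05 m/s and angular speed of red_carrier below 0.4 rad/s); the robot touches nothing.
It fails at once if the red carrier is tipped more than 0.7 rad (angle between red_carrier's own z axis and vertical above 0.7 rad).
It fails at once if the blue carrier is moved more than 30 mm or tipped (distance of blue_carrier from where it was at the start of the episode above 0.03 m or angle between blue_carrier's own z axis and vertical above 0.5 rad).
It fails at once if the dropper or the reagent bottle is moved more than 30 mm or tipped ((distance of dropper from where it was at the start of the episode above 0.03 m or angle between dropper's own z axis and vertical above 0.5 rad) or (distance of reagent_bottle from where it was at the start of the episode above 0.03 m or angle between reagent_bottle's own z axis and vertical above 0.5 rad)).
It fails at once if a cassette or the pipette is moved more than 30 mm (distance of any of cassette0, cassette1, cassette2, pipette from where it was at the start of the episode above 0.03 m).
It also fails if it takes over 72 s, if anything falls off the work surface, if the arm or the gripper's body presses on something with over 40 N, if the wrist force passes 120 N, or if a joint passes its speed limit or range.

### The arm

A 7-joint arm with a two-finger parallel gripper is mounted at the origin on the work surface. World frame = base frame: x ahead of the robot, y to its left, z up, the work surface at z = 0. Lengths are in m, angles in rad, forces in N, time in s.
With the tool pointing down it reaches from about 0.4 to 0.9 m from the base axis. Payload 5.5 kg.
Tool frame: the origin (TCP) lies midway between the tips of the shut fingers; the grasp point (between the pads) lies 19 mm behind it; z points along the fingers, y is the line along which they close (so a half turn about z gives the same grasp; the last joint's range is limited). The gripper opens to 85 mm and grips with 20 to 120 N. Pads are 22 mm wide; open, the fingers measure 114 mm over their backs; the gripper's body (76 mm by 85 mm) begins 54 mm behind the grasp point. The pads swing forward as they close: fully open they stand 13 mm farther back than shut.
Start: joints at [-1.066, 0.501, -0.427, 1.55, 0.221, 1.138, -0.21], TCP at [0.156, 0.631, 0.231] pointing down, gripper open.
Joint ranges: [-2.88, 2.88], [-0.31, 2.03], [-1.54, 1.56], [0.2, 2.42], [-1.41, 4.55], [0.19, 2.02], [-2.57, 2.57]. Speed limits (rad/s): [2.57, 2.57, 3.14, 3.14, 3.14, 3.14, 3.14].

### API

Orientations are given as a unit quaternion [w, x, y, z].
In Python, from station import telemetry, optics, robot gives the robot as it stands.
- The arm moves only by the tool apply_moves, never from a script. Its argument "steps" is a list of rows, each an object with "dp": the shift along the tool's x, y, z each as a share of 0.1 m, from -1 to 1, a list of three; "turn": the turn, a rotation vector about the tool's x, y, z each as a share of 180 degrees, from -1 to 1, a list of three; "grip": the opening, from 0 (shut) to 1 (fully open). A call has exactly 10 rows; each row is the pose to reach, as a shift and turn from the pose commanded when the call began, along the tool's axes at that moment, turning the shorter way round; what a row does not reach only later rows make up. A row lasts 1/12 s, in which the tool goes at most 41.7 mm and 7.16 degrees, less where a joint would pass 70% of its speed; a pose out of reach is approached as far as the arm can. A call with a number of a shift or a turn outside -1 to 1 is refused whole. A call with a gripper value outside its range is refused whole. The fingers move at their own pace and stop on an object; the grip force is fixed at half the most. Time passes only in rows, so rows that repeat a pose let the fingers close, or fill a call up. It gives the time, the measured TCP pose, the force, the opening and the grip force at its end, in the units of the state.
- telemetry.observe(): the state, without advancing time (a new reading comes with each control period).
- optics.camera(name): name is "side" or "top"; returns the picture (384x512x3 uint8, blue, green, red); there is no depth.
- optics.camera_params(name): a dict with "fovy" (degrees; the focal length in pixels is half the picture's height over the tangent of half this angle, whatever the lens; pixels are square), "cx", "cy" (the principal point, pixels), "D" ([k1, k2, p1, p2, k3] as OpenCV has them; the pictures are not rectified), "view" (4x4, takes a point from world to camera coordinates). Camera axes: x right, y down, z forward; pixel columns grow to the right and rows downward; lengths in m; the calibration is good to about 2 mm. A picture is of the moment at which its call begins. camera_params takes no time and is no camera call.
- robot.sign_off(): hands the job in; it is judged then, once.
The state is a dict: "clock": time; "q": joint angles; "dq": joint speeds; "effort": joint torques, N m; "eef_pos": TCP position; "tool_rot": TCP orientation; "contact_force": force on the tool from outside, world axes, zero at the start; "torque": the same for the moment, N m; "opening": finger opening in m; "finger_force": force on a finger pad.
Only numpy, scipy, OpenCV 4.12 (cv2) and the standard library are available. Lean on these libraries where they do the work, as an engineer would, in place of code of your own. Each camera call takes 0.05 s, during which the arm holds its last target. There are 200 camera calls.

## Working session

There is one attempt and no reset: what is moved stays moved. The work goes in short steps, Python scripts to look and compute and a tool call to move; the robot and the scene stay as the last step left them, time stands still between calls to the robot, and variables do not carry over. Pictures are saved under pics/ and viewed, at most 10 in all, crops included, and the job is handed in when it is done.

Besides the shell and the picture viewer there is one more tool, called after "Emit:" as a command line: name --argument value ..., lists and objects as JSON in quotes. apply_moves: Moves the arm, as the interface text tells. Shift numbers are shares of 0.1 m and turn numbers shares of 180 degrees, none past 1 either way. Its arguments: {"type":"object","properties":{"steps":{"type":"array"}},"required":["steps"]}

```bash
mkdir -p pics; ls; python3 - <<'E'
from station import telemetry, optics, robot
import cv2
for n in ("top","side"):
    p=optics.camera_params(n); print(n,p)
    cv2.imwrite(f"pics/{n}0.png",cv2.resize(optics.camera(n),(800,600),interpolation=cv2.INTER_CUBIC)) if 0 else cv2.imwrite(f"pics/{n}0.png",optics.camera(n))
print(telemetry.observe())
E
```

```text
pics
top {'fovy': 46.87261174203938, 'cx': 259.45732872049126, 'cy': 192.04127131686536, 'D': array([-0.16161331,  0.        ,  0.        ,  0.        ,  0.        ]), 'view': array([[-0.02002766, -0.99925109, -0.03310834, -0.03053623],
       [-0.99378205,  0.02352391, -0.1088295 ,  0.5237864 ],
       [ 0.10952683,  0.03072287, -0.99350892,  1.14541249],
       [ 0.        ,  0.        ,  0.        ,  1.        ]])}
side {'fovy': 47.593939001438116, 'cx': 250.5658987334498, 'cy': 187.19643533096905, 'D': array([-0.13958317,  0.        ,  0.        ,  0.        ,  0.        ]), 'view': array([[-9.63439895e-01, -2.67922878e-01,  9.48683219e-04,
         4.58045811e-01],
       [-2.02044702e-01,  7.24210062e-01, -6.59316104e-01,
         2.43435366e-01],
       [ 1.75958822e-01, -6.35403114e-01, -7.51865264e-01,
         9.20968664e-01],
       [ 0.00000000e+00,  0.00000000e+00,  0.00000000e+00,
         1.00000000e+00]])}
{'clock': 0.1, 'q': array([-1.06581483,  0.50176722, -0.42678471,  1.55132355,  0.22077349,
        1.13829293, -0.21030056]), 'dq': array([-0.00183414, -0.00276386, -0.00192017, -0.00269915,  0.00081016,
       -0.00161086,  0.00017209]), 'effort': array([-1.13738768e-02, -5.70806193e+01, -5.83864242e+00, -2.81753021e+01,
        1.05100378e-02,  5.43261704e-03,  2.08454992e-06]), 'eef_pos': array([0.15552738, 0.63048712, 0.23036192]), 'tool_rot': array([-1.45668026e-04,  1.20590353e-01,  9.92701971e-01, -8.61291231e-04]), 'contact_force': array([-0.83361103,  0.60639039, -0.29464431]), 'torque': array([-0.00407164,  0.02418453,  0.00286952]), 'finger_force': 0.0, 'opening': 0.08568940280428648}
```

View pics/top0.png

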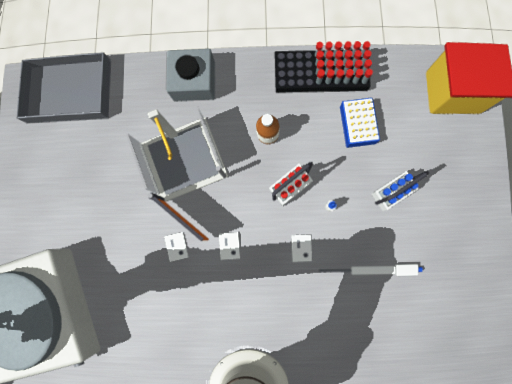

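View pics/side0.png

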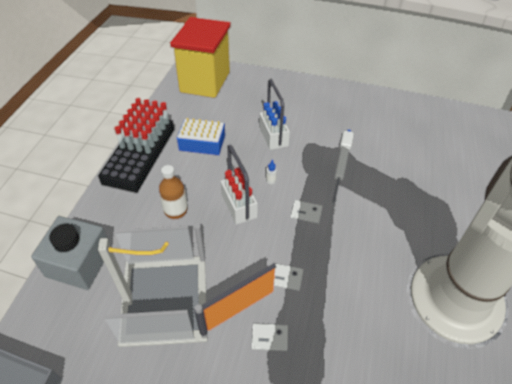

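The top view shows the bay at about (180,160) with its hook from (153,115) to (170,158), the orange door from (155,197) to (207,238) and the red carrier at (292,183). The blue carrier is at (402,188), the dropper at (332,205) and the amber bottle at (267,127). I'll enlarge both views for accurate pixels.

```bash
cat > h.py <<'E'
import numpy as np, cv2
from station import telemetry, optics, robot
def cam(n):
    p=optics.camera_params(n); f=192/np.tan(np.radians(p['fovy'])/2)
    return np.array([[f,0,p['cx']],[0,f,p['cy']],[0,0,1]]),p['D'],p['view']
def proj(n,P):
    K,D,V=cam(n); return cv2.projectPoints(np.atleast_2d(np.float64(P)),cv2.Rodrigues(V[:3,:3])[0],V[:3,3],K,D)[0][:,0]
def ray(n,uv):
    K,D,V=cam(n); q=cv2.undistortPoints(np.float64([[uv]]),K,D,criteria=(3,50,1e-10))[0,0] if 0 else cv2.undistortPoints(np.float64([[uv]]),K,D)[0,0]
    R=V[:3,:3]; return -R.T@V[:3,3], R.T@np.r_[q,1]
def onz(n,uv,z):
    o,d=ray(n,uv); return o+d*(z-o[2])/d[2]
def tri(uvt,uvs):
    o1,d1=ray('top',uvt);o2,d2=ray('side',uvs)
    s=np.linalg.lstsq(np.c_[d1,-d2],o2-o1,rcond=None)[0]
    a,b=o1+s[0]*d1,o2+s[1]*d2
    return (a+b)/2,np.linalg.norm(a-b)
def zoom(img,x,y,w,h,k,fn): cv2.imwrite(fn,cv2.resize(img[y:y+h,x:x+w],None,fx=k,fy=k,interpolation=cv2.INTER_CUBIC))
E
python3 - <<'E'
from h import *
zoom(cv2.imread('pics/top0.png'),125,90,200,150,4,'pics/topz.png')
zoom(cv2.imread('pics/side0.png'),90,140,200,150*1+50,3,'pics/sidez.png')
E
```

```text
(no output)
```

View pics/topz.png

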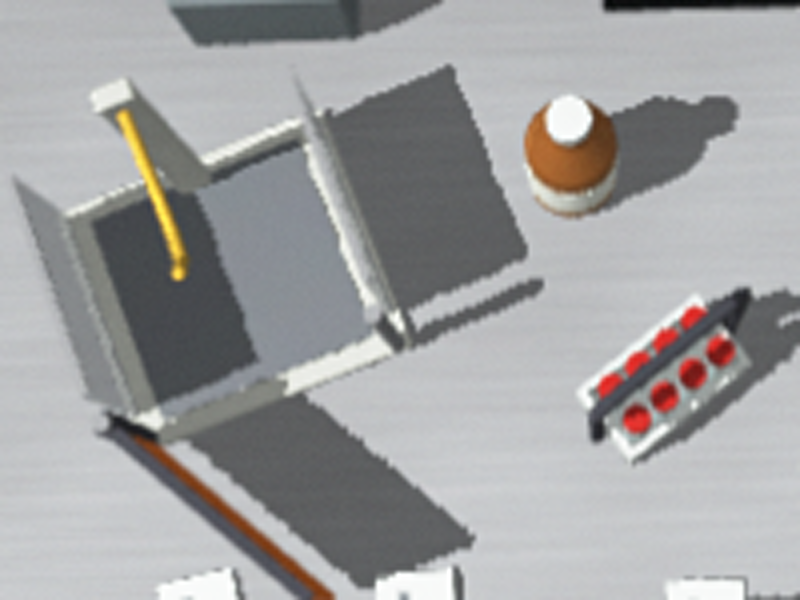

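View pics/sidez.png

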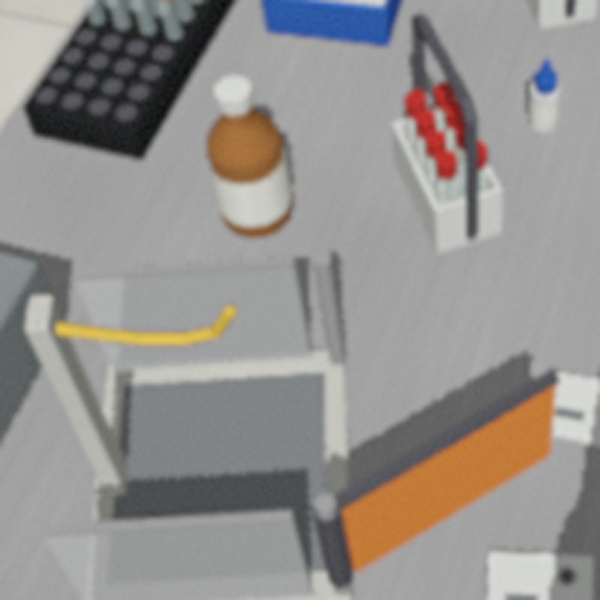

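The enlarged views show:
- **Hook:** post top at topz (113,97), hook tip at (179,272).
- **Front columns:** tops at topz (112,422) and (398,330).
- **Red carrier bar:** runs from topz (596,412) to (742,298).
- **Door:** free edge at sidez (555,378).

Next I turn these pixels into positions.

```bash
python3 - <<'E'
from h import *
np.set_printoptions(precision=4,suppress=True)
T=lambda u,v:((u+.5)/4-.5+125,(v+.5)/4-.5+90)
S=lambda u,v:((u+.5)/3-.5+90,(v+.5)/3-.5+140)
pt=onz('top',T(113,97),.225); tip=onz('top',T(179,270),.213)
print('post',pt,'tip',tip,'d',np.linalg.norm((pt-tip)[:2]),'exp .107-.111')
print('tri tip',tri(T(179,270),S(230,312)),'tri post',tri(T(113,97),S(40,303)))
cl=onz('top',T(112,422),.138); cr=onz('top',T(398,325),.138)
print('cols',cl,cr,np.linalg.norm(cl-cr),'exp .18')
for n,img in (('top',cv2.imread('pics/top0.png')),('side',cv2.imread('pics/side0.png'))):
    hsv=cv2.cvtColor(img,cv2.COLOR_BGR2HSV)
    m=cv2.inRange(hsv,(22,140,120),(32,255,255)); 
    m[:, 330:]=0
    if n=='side': m[:150]=0
    ys,xs=np.nonzero(m); print(n,'hook px',len(xs),xs.min(),xs.max(),ys.min(),ys.max())
    if n=='top':
        for z in (.187,.20):
            P=np.array([onz(n,p,z) for p in zip(xs,ys)]); vx,vy,x0,y0=cv2.fitLine(np.float32(P[:,:2]),cv2.DIST_L2,0,0,0).ravel(); print('hook axis yaw',np.degrees(np.arctan2(vy,vx)),P.mean(0))
    red=cv2.inRange(hsv,(0,150,90),(6,255,255))|cv2.inRange(hsv,(174,150,90),(180,255,255))
    x0,y0,x1,y1=(265,155,320,210) if n=='top' else (210,160,260,225)
    k=np.zeros_like(red);k[y0:y1,x0:x1]=255; red&=k
    ys,xs=np.nonzero(red); print('red',len(xs),xs.mean(),ys.mean(), onz(n,(xs.mean(),ys.mean()),.09))
    dark=cv2.inRange(hsv,(0,0,0),(180,255,85 if n=='top' else 95))&k
    if n=='top':
        nn,l,st,c=cv2.connectedComponentsWithStats(dark)
        for i in range(1,nn):
            if st[i,4]>40:
                ys,xs=np.nonzero(l==i);P=np.array([onz(n,p,.165) for p in zip(xs,ys)])
                print(st[i],P.mean(0))
a,b=onz('top',T(597,408),.165),onz('top',T(740,298),.165)
print('bar ends',a,b,(a+b)/2,np.linalg.norm(a-b),'exp~.10-.12',np.degrees(np.arctan2(*(b-a)[1::-1])))
print('tri bar ends',tri(T(597,408),S(469,100)),tri(T(740,298),S(420,20)))
print('door edge',tri(((207),(237)),S(556,375)), onz('side',S(555,375),.131))
for nm,uv,h in(('dropper',(332,205),.077),('reag',(267,121),.15)):print(nm,onz('top',uv,h))
E
```

```text
post [0.6878 0.1934 0.225 ] tip [0.5876 0.1564 0.213 ] d 0.10683630426132978 exp .107-.111
tri tip (array([0.5878, 0.157 , 0.2096]), np.float64(0.001082258740137248)) tri post (array([0.6884, 0.1932, 0.2281]), np.float64(0.0030840853254190757))
cols [0.5095 0.2156 0.138 ] [0.5645 0.0392 0.138 ] 0.18478728030652794 exp .18
top hook px 114 155 170 118 159
hook axis yaw 20.608364 [0.6399 0.1781 0.187 ]
hook axis yaw 20.6084 [0.6367 0.1748 0.2   ]
red 205 291.81463414634146 182.70243902439023 [ 0.5378 -0.1256  0.09  ]
[273 162  40  38 147] [ 0.542  -0.1316  0.165 ]
side hook px 152 109 167 243 253
red 250 236.2 182.032 [ 0.5438 -0.1193  0.09  ]
bar ends [ 0.5081 -0.0799  0.165 ] [ 0.5711 -0.1656  0.165 ] [ 0.5396 -0.1227  0.165 ] 0.10635841990215435 exp~.10-.12 -53.631668899728275
tri bar ends (array([ 0.5076, -0.0799,  0.172 ]), np.float64(0.0006293973182130164)) (array([ 0.5726, -0.1665,  0.1551]), np.float64(0.0005295937936073821))
door edge (array([0.4038, 0.0864, 0.109 ]), np.float64(0.0044989369259541565)) [0.4    0.0995 0.131 ]
dropper [ 0.4803 -0.2263  0.077 ]
reag [ 0.6823 -0.0675  0.15  ]
```

```bash
python3 - <<'E'
from h import *
np.set_printoptions(precision=4,suppress=True)
img=cv2.imread('pics/top0.png')
T=lambda u,v:((u+.5)/4-.5+125,(v+.5)/4-.5+90)
W=[onz('top',T(113,97),.225),onz('top',T(179,268),.213),onz('top',T(66,212),.012),onz('top',T(306,117),.012),onz('top',T(410,347),.006)]
B=np.array([[74,0],[-35,0],[90,100],[90,-100],[-90,-100]])/1e3
W=np.array(W)[:,:2]; mb,mw=B.mean(0),W.mean(0)
U,_,Vt=np.linalg.svd((B-mb).T@(W-mw)); R=(U@Vt).T; t=mw-R@mb
yaw=np.arctan2(R[1,0],R[0,0]); print('yaw',np.degrees(yaw),'o',t,'res mm\n',((R@B.T).T+t-W)*1e3)
w=lambda x,y,z:np.r_[R@[x,y]+t,z]
print('seat',w(-.006,0,.196),'hinge',w(-.085,.09,0))
big=cv2.resize(img[90:240,125:325],None,fx=4,fy=4,interpolation=cv2.INTER_CUBIC)
pts=[w(-.085,.09,.138),w(-.085,-.09,.138),w(.074,0,.225),w(-.006,0,.187),w(-.035,0,.213),w(-.09,-.1,.0),w(-.09,.1,0),w(.09,.1,.012),w(.09,-.1,.012),w(.085,.094,.133),w(.085,-.094,.133),w(-.065,-.094,.133)]
q=np.radians(126.3); c=np.r_[.5396,-.1227,.165]; y=np.r_[np.cos(q),np.sin(q),0]
pts+=[c,c+.046*y,c-.046*y,c+.03*y]
for p in pts:
    u,v=((proj('top',p)[0]-[125,90]+.5)*4-.5).astype(int); cv2.drawMarker(big,(u,v),(255,0,255),cv2.MARKER_CROSS,12,1)
cv2.imwrite('pics/ov.png',big)
E
```

```text
yaw 20.36737469067572 o [0.6189 0.1691] res mm
 [[ 0.443   1.4732]
 [-2.7013  0.5885]
 [-2.4516  8.9659]
 [ 5.7472 -9.2761]
 [-1.0372 -1.7515]]
seat [0.6133 0.167  0.196 ] hinge [0.5079 0.2239 0.    ]
```

View pics/ov.png

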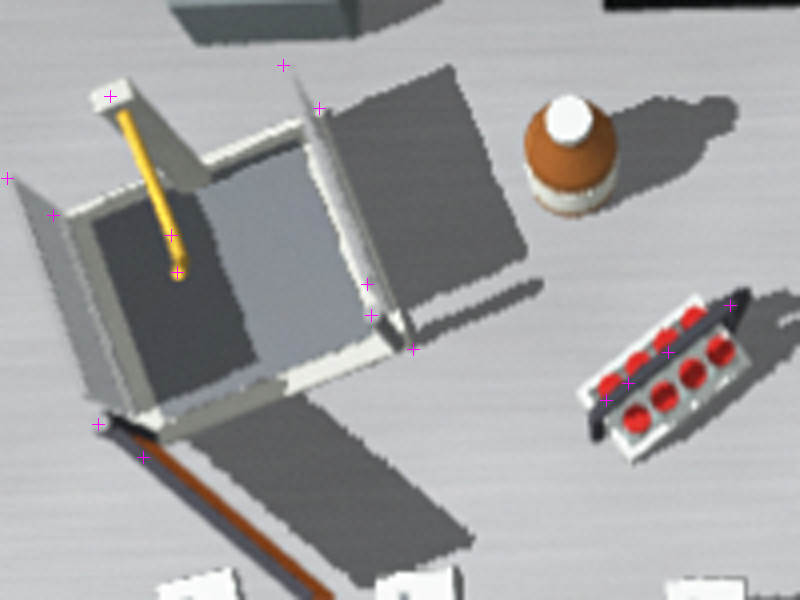

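The bay overlay matches the picture: yaw 20.4°, seat (0.613, 0.167), hinge (0.508, 0.224). The bar crosses lie on the red carrier's bar at about (668,352). I'll move towards the bar's left half, 30 mm from the middle.

Emit:
apply_moves --steps '[{"dp": [-0.1,-0.1,-0.1],"turn": [0,0,0.022],"grip": 1},{"dp": [-0.2,-0.2,-0.2],"turn": [0,0,0.044],"grip": 1},{"dp": [-0.3,-0.3,-0.3],"turn": [0,0,0.066],"grip": 1},{"dp": [-0.4,-0.4,-0.4],"turn": [0,0,0.088],"grip": 1},{"dp": [-0.5,-0.5,-0.5],"turn": [0,0,0.11],"grip": 1},{"dp": [-0.6,-0.6,-0.6],"turn": [0,0,0.132],"grip": 1},{"dp": [-0.7,-0.7,-0.7],"turn": [0,0,0.154],"grip": 1},{"dp": [-0.8,-0.8,-0.8],"turn": [0,0,0.176],"grip": 1},{"dp": [-0.9,-0.9,-0.9],"turn": [0,0,0.2],"grip": 1},{"dp": [-1,-1,-1],"turn": [0,0,0.2214],"grip": 1}]'

```text
clock: 0.93
eef_pos: [0.2289, 0.5091, 0.3313]
tool_rot: [-0.0, 0.453, 0.891, -0.0]
contact_force: [-0.1, 0.2, 0.2]
opening: 0.0853
finger_force: 0.0
```

Emit:
apply_moves --steps '[{"dp": [-0.1,-0.02,0],"turn": [0,0,0],"grip": 1},{"dp": [-0.2,-0.04,0],"turn": [0,0,0],"grip": 1},{"dp": [-0.3,-0.05,0],"turn": [0,0,0],"grip": 1},{"dp": [-0.4,-0.07,0],"turn": [0,0,0],"grip": 1},{"dp": [-0.5,-0.09,0],"turn": [0,0,0],"grip": 1},{"dp": [-0.6,-0.11,0],"turn": [0,0,0],"grip": 1},{"dp": [-0.7,-0.13,0],"turn": [0,0,0],"grip": 1},{"dp": [-0.8,-0.14,0],"turn": [0,0,0],"grip": 1},{"dp": [-0.9,-0.16,0],"turn": [0,0,0],"grip": 1},{"dp": [-1,-0.18,0],"turn": [0,0,0],"grip": 1}]'

```text
clock: 1.77
eef_pos: [0.274, 0.4179, 0.3313]
tool_rot: [-0.0, 0.452, 0.892, 0.0]
contact_force: [-1.1, 0.1, -0.1]
opening: 0.0853
finger_force: 0.0
```

Emit:
apply_moves --steps '[{"dp": [-0.1,-0.02,0],"turn": [0,0,0],"grip": 1},{"dp": [-0.2,-0.04,0],"turn": [0,0,0],"grip": 1},{"dp": [-0.3,-0.05,0],"turn": [0,0,0],"grip": 1},{"dp": [-0.4,-0.07,0],"turn": [0,0,0],"grip": 1},{"dp": [-0.5,-0.09,0],"turn": [0,0,0],"grip": 1},{"dp": [-0.6,-0.11,0],"turn": [0,0,0],"grip": 1},{"dp": [-0.7,-0.13,0],"turn": [0,0,0],"grip": 1},{"dp": [-0.8,-0.14,0],"turn": [0,0,0],"grip": 1},{"dp": [-0.9,-0.16,0],"turn": [0,0,0],"grip": 1},{"dp": [-1,-0.18,0],"turn": [0,0,0],"grip": 1}]'

```text
clock: 2.6
eef_pos: [0.3186, 0.3266, 0.3313]
tool_rot: [-0.0, 0.452, 0.892, 0.0]
contact_force: [-0.2, 0.1, 0.1]
opening: 0.0856
finger_force: 0.0
```

Emit:
apply_moves --steps '[{"dp": [-0.1,-0.02,0],"turn": [0,0,0],"grip": 1},{"dp": [-0.2,-0.04,0],"turn": [0,0,0],"grip": 1},{"dp": [-0.3,-0.05,0],"turn": [0,0,0],"grip": 1},{"dp": [-0.4,-0.07,0],"turn": [0,0,0],"grip": 1},{"dp": [-0.5,-0.09,0],"turn": [0,0,0],"grip": 1},{"dp": [-0.6,-0.11,0],"turn": [0,0,0],"grip": 1},{"dp": [-0.7,-0.13,0],"turn": [0,0,0],"grip": 1},{"dp": [-0.8,-0.14,0],"turn": [0,0,0],"grip": 1},{"dp": [-0.9,-0.16,0],"turn": [0,0,0],"grip": 1},{"dp": [-1,-0.18,0],"turn": [0,0,0],"grip": 1}]'

```text
clock: 3.43
eef_pos: [0.3633, 0.2354, 0.3313]
tool_rot: [-0.0, 0.452, 0.892, 0.0]
contact_force: [0.3, 0.8, 1.0]
opening: 0.0856
finger_force: 0.0
```

Emit:
apply_moves --steps '[{"dp": [-0.1,-0.02,0],"turn": [0,0,0],"grip": 1},{"dp": [-0.2,-0.04,0],"turn": [0,0,0],"grip": 1},{"dp": [-0.3,-0.05,0],"turn": [0,0,0],"grip": 1},{"dp": [-0.4,-0.07,0],"turn": [0,0,0],"grip": 1},{"dp": [-0.5,-0.09,0],"turn": [0,0,0],"grip": 1},{"dp": [-0.6,-0.11,0],"turn": [0,0,0],"grip": 1},{"dp": [-0.7,-0.13,0],"turn": [0,0,0],"grip": 1},{"dp": [-0.8,-0.14,0],"turn": [0,0,0],"grip": 1},{"dp": [-0.9,-0.16,0],"turn": [0,0,0],"grip": 1},{"dp": [-1,-0.18,0],"turn": [0,0,0],"grip": 1}]'

```text
clock: 4.27
eef_pos: [0.408, 0.1441, 0.3313]
tool_rot: [0.0, 0.452, 0.892, 0.0]
contact_force: [1.2, -0.2, 0.2]
opening: 0.0857
finger_force: 0.0
```

Emit:
apply_moves --steps '[{"dp": [-0.1,-0.02,0],"turn": [0,0,0],"grip": 1},{"dp": [-0.2,-0.04,0],"turn": [0,0,0],"grip": 1},{"dp": [-0.3,-0.05,0],"turn": [0,0,0],"grip": 1},{"dp": [-0.4,-0.07,0],"turn": [0,0,0],"grip": 1},{"dp": [-0.5,-0.09,0],"turn": [0,0,0],"grip": 1},{"dp": [-0.6,-0.11,0],"turn": [0,0,0],"grip": 1},{"dp": [-0.7,-0.13,0],"turn": [0,0,0],"grip": 1},{"dp": [-0.8,-0.14,0],"turn": [0,0,0],"grip": 1},{"dp": [-0.9,-0.16,0],"turn": [0,0,0],"grip": 1},{"dp": [-1,-0.18,0],"turn": [0,0,0],"grip": 1}]'

```text
clock: 5.1
eef_pos: [0.4527, 0.0529, 0.3313]
tool_rot: [-0.0, 0.452, 0.892, -0.0]
contact_force: [-0.2, -0.5, -0.1]
opening: 0.0855
finger_force: 0.0
```

Emit:
apply_moves --steps '[{"dp": [-0.1,-0.02,0.05],"turn": [0,0,0],"grip": 1},{"dp": [-0.2,-0.04,0.1],"turn": [0,0,0],"grip": 1},{"dp": [-0.3,-0.06,0.15],"turn": [0,0,0],"grip": 1},{"dp": [-0.4,-0.08,0.2],"turn": [0,0,0],"grip": 1},{"dp": [-0.5,-0.1,0.25],"turn": [0,0,0],"grip": 1},{"dp": [-0.6,-0.12,0.3],"turn": [0,0,0],"grip": 1},{"dp": [-0.65,-0.14,0.35],"turn": [0,0,0],"grip": 1},{"dp": [-0.7,-0.15,0.4],"turn": [0,0,0],"grip": 1},{"dp": [-0.75,-0.16,0.45],"turn": [0,0,0],"grip": 1},{"dp": [-0.85,-0.17,0.5],"turn": [0,0,0],"grip": 1}]'

```text
clock: 5.93
eef_pos: [0.4887, -0.0242, 0.2807]
tool_rot: [-0.0, 0.451, 0.893, 0.0]
contact_force: [-0.4, -0.6, -0.9]
opening: 0.0852
finger_force: 0.0
```

Emit:
apply_moves --steps '[{"dp": [-0.1,-0.02,0.05],"turn": [0,0,0],"grip": 1},{"dp": [-0.2,-0.04,0.1],"turn": [0,0,0],"grip": 1},{"dp": [-0.3,-0.06,0.15],"turn": [0,0,0],"grip": 1},{"dp": [-0.4,-0.08,0.2],"turn": [0,0,0],"grip": 1},{"dp": [-0.5,-0.1,0.25],"turn": [0,0,0],"grip": 1},{"dp": [-0.6,-0.12,0.3],"turn": [0,0,0],"grip": 1},{"dp": [-0.68,-0.14,0.35],"turn": [0,0,0],"grip": 1},{"dp": [-0.74,-0.16,0.4],"turn": [0,0,0],"grip": 1},{"dp": [-0.78,-0.17,0.4],"turn": [0,0,0],"grip": 1},{"dp": [-0.78,-0.17,0.4],"turn": [0,0,0],"grip": 1}]'

```text
clock: 6.77
eef_pos: [0.5212, -0.0988, 0.2409]
tool_rot: [-0.0, 0.452, 0.892, -0.0]
contact_force: [-0.8, 0.3, -0.0]
opening: 0.0855
finger_force: 0.0
```

```bash
python3 - <<'E'
from h import *
s=telemetry.observe(); print(s['eef_pos'],s['q'])
a=optics.camera('top')[120:240,230:350]; b=optics.camera('side')[110:230,180:300]
cv2.imwrite('pics/pre.png',cv2.resize(np.hstack([a,b]),None,fx=3.3,fy=3.3,interpolation=cv2.INTER_CUBIC))
print(proj('top',s['eef_pos']),proj('side',s['eef_pos']))
E
```

```text
[ 0.52121867 -0.0987565   0.24088126] [-0.14290039  0.25238989  0.32894567  1.86118132 -0.0929059   1.0436207
  0.85537111]
[[282.3867986  181.56167742]] [[242.09374624 142.37392041]]
```

View pics/pre.png

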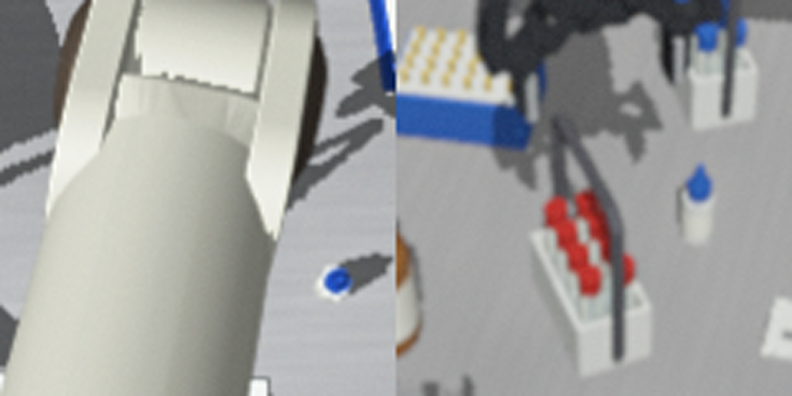

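The side view (right half) shows the open fingers at about (530,100) and (670,60) above the red bar, which runs (560,125)–(615,215). The dropper at (698,205) is clear. I'll descend and close.

Emit:
apply_moves --steps '[{"dp": [0,0,0.1],"turn": [0,0,0],"grip": 1},{"dp": [0,0,0.2],"turn": [0,0,0],"grip": 1},{"dp": [0,0,0.3],"turn": [0,0,0],"grip": 1},{"dp": [0,0,0.4],"turn": [0,0,0],"grip": 1},{"dp": [0,0,0.5],"turn": [0,0,0],"grip": 1},{"dp": [0,0,0.6],"turn": [0,0,0],"grip": 1},{"dp": [0,0,0.7],"turn": [0,0,0],"grip": 1},{"dp": [0,0,0.8],"turn": [0,0,0],"grip": 1},{"dp": [0,0,0.9],"turn": [0,0,0],"grip": 1},{"dp": [0,0,0.95],"turn": [0,0,0],"grip": 1}]'

```text
clock: 7.7
eef_pos: [0.5205, -0.0976, 0.1446]
tool_rot: [-0.001, 0.452, 0.892, -0.0]
contact_force: [-0.5, 1.1, -0.1]
opening: 0.085
finger_force: 0.0
```

Emit:
apply_moves --steps '[{"dp": [0,0,0],"turn": [0,0,0],"grip": 0.8},{"dp": [0,0,0],"turn": [0,0,0],"grip": 0.6},{"dp": [0,0,0],"turn": [0,0,0],"grip": 0.45},{"dp": [0,0,0],"turn": [0,0,0],"grip": 0.3},{"dp": [0,0,0],"turn": [0,0,0],"grip": 0.2},{"dp": [0,0,0],"turn": [0,0,0],"grip": 0},{"dp": [0,0,0],"turn": [0,0,0],"grip": 0},{"dp": [0,0,0],"turn": [0,0,0],"grip": 0},{"dp": [0,0,0],"turn": [0,0,0],"grip": 0},{"dp": [0,0,0],"turn": [0,0,0],"grip": 0}]'

```text
clock: 8.53
eef_pos: [0.5216, -0.0976, 0.1468]
tool_rot: [0.0, 0.452, 0.892, 0.0]
contact_force: [-1.2, 0.7, 4.3]
opening: 0.0075
finger_force: 58.6
```

Emit:
apply_moves --steps '[{"dp": [0,0,-0.05],"turn": [0,0,0],"grip": 0},{"dp": [0,0,-0.15],"turn": [0,0,0],"grip": 0},{"dp": [0,0,-0.25],"turn": [0,0,0],"grip": 0},{"dp": [0,0,-0.37],"turn": [0,0,0],"grip": 0},{"dp": [0,0,-0.5],"turn": [0,0,0],"grip": 0},{"dp": [0,0,-0.63],"turn": [0,0,0],"grip": 0},{"dp": [0,0,-0.75],"turn": [0,0,0],"grip": 0},{"dp": [0,0,-0.87],"turn": [0,0,0],"grip": 0},{"dp": [0,0,-0.95],"turn": [0,0,0],"grip": 0},{"dp": [0,0,-1],"turn": [0,0,0],"grip": 0}]'

```text
clock: 9.37
eef_pos: [0.5217, -0.0979, 0.2479]
tool_rot: [0.001, 0.452, 0.892, 0.0]
contact_force: [0.8, 0.0, -3.1]
opening: 0.0079
finger_force: 58.5
```

```bash
python3 - <<'E'
from h import *
s=telemetry.observe(); print(s['eef_pos'],s['contact_force'],s['torque'],s['opening'])
b=optics.camera('side')[30:230,150:350]
b=cv2.resize(b,None,fx=3,fy=3,interpolation=cv2.INTER_CUBIC)
cv2.imwrite('pics/lift.png',b)
E
```

```text
[ 0.52173825 -0.09787389  0.24787427] [ 0.7510283   0.03328399 -3.10763641] [ 0.08835523 -0.02513956  0.03266408] 0.007931401896318762
```

View pics/lift.png

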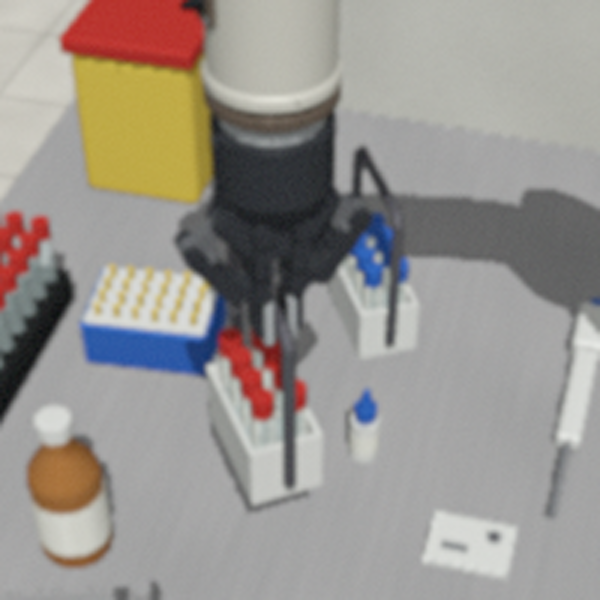

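The carrier is held upright: its caps at about (260,375) and its box base level. I'll carry it over the bay.

Emit:
apply_moves --steps '[{"dp": [0.03,0.03,-0.06],"turn": [0,0,0.005],"grip": 0},{"dp": [0.09,0.09,-0.13],"turn": [0,0,0.012],"grip": 0},{"dp": [0.16,0.15,-0.2],"turn": [0,0,0.02],"grip": 0},{"dp": [0.23,0.22,-0.27],"turn": [0,0,0.03],"grip": 0},{"dp": [0.3,0.29,-0.34],"turn": [0,0,0.04],"grip": 0},{"dp": [0.37,0.36,-0.4],"turn": [0,0,0.05],"grip": 0},{"dp": [0.45,0.43,-0.45],"turn": [0,0,0.06],"grip": 0},{"dp": [0.53,0.5,-0.49],"turn": [0,0,0.07],"grip": 0},{"dp": [0.6,0.57,-0.53],"turn": [0,0,0.08],"grip": 0},{"dp": [0.67,0.64,-0.55],"turn": [0,0,0.088],"grip": 0}]'

```text
clock: 10.25
eef_pos: [0.533, -0.0053, 0.3012]
tool_rot: [-0.0, 0.571, 0.821, -0.0]
contact_force: [0.0, -0.5, -4.0]
opening: 0.0079
finger_force: 58.5
```

Emit:
apply_moves --steps '[{"dp": [0.08,0.04,0],"turn": [0,0,0],"grip": 0},{"dp": [0.16,0.09,0],"turn": [0,0,0],"grip": 0},{"dp": [0.24,0.13,0],"turn": [0,0,0],"grip": 0},{"dp": [0.33,0.17,0],"turn": [0,0,0],"grip": 0},{"dp": [0.41,0.21,0],"turn": [0,0,0],"grip": 0},{"dp": [0.49,0.26,0],"turn": [0,0,0],"grip": 0},{"dp": [0.57,0.3,0],"turn": [0,0,0],"grip": 0},{"dp": [0.66,0.34,0],"turn": [0,0,0],"grip": 0},{"dp": [0.74,0.39,0],"turn": [0,0,0],"grip": 0},{"dp": [0.82,0.43,0],"turn": [0,0,0],"grip": 0}]'

```text
clock: 11.08
eef_pos: [0.545, 0.0872, 0.3013]
tool_rot: [0.0, 0.57, 0.822, 0.0]
contact_force: [0.4, 0.2, -3.3]
opening: 0.0074
finger_force: 58.4
```

Emit:
apply_moves --steps '[{"dp": [0.08,0.04,0],"turn": [0,0,0],"grip": 0},{"dp": [0.17,0.09,0],"turn": [0,0,0],"grip": 0},{"dp": [0.27,0.14,0],"turn": [0,0,0],"grip": 0},{"dp": [0.37,0.19,0],"turn": [0,0,0],"grip": 0},{"dp": [0.47,0.24,0],"turn": [0,0,0],"grip": 0},{"dp": [0.57,0.29,0],"turn": [0,0,0],"grip": 0},{"dp": [0.66,0.34,0],"turn": [0,0,0],"grip": 0},{"dp": [0.74,0.39,0],"turn": [0,0,0],"grip": 0},{"dp": [0.79,0.42,0],"turn": [0,0,0],"grip": 0},{"dp": [0.82,0.43,0],"turn": [0,0,0],"grip": 0}]'

```text
clock: 11.92
eef_pos: [0.556, 0.1782, 0.3006]
tool_rot: [-0.0, 0.57, 0.822, -0.001]
contact_force: [-0.9, -2.4, -3.9]
opening: 0.0076
finger_force: 58.4
```

```bash
python3 - <<'E'
from h import *
s=telemetry.observe(); p=s['eef_pos'];print(p,s['tool_rot'],s['contact_force'],s['torque'],s['opening'])
b=optics.camera('side')[110:310,80:280]
b=cv2.resize(b,None,fx=3,fy=3,interpolation=cv2.INTER_CUBIC)
a=np.radians(20.4);X=np.r_[np.cos(a),np.sin(a),0];Y=np.r_[-np.sin(a),np.cos(a),0]
c=p+[0,0,.018]-.031*Y
o=np.r_[.6189,.1691,0]
for P in (c,c+.046*Y,c-.046*Y,o-.006*X+[0,0,.187],o-.035*X+[0,0,.213],o+.074*X+[0,0,.225],o-.085*X-.09*Y+[0,0,.138],o-.085*X+.09*Y+[0,0,.138]):
    u,v=((proj('side',P)[0]-[80,110]+.5)*3-.5).astype(int);cv2.drawMarker(b,(u,v),(255,0,255),cv2.MARKER_CROSS,10,1)
cv2.imwrite('pics/over.png',b)
E
```

```text
[0.55600671 0.17821012 0.30058032] [-4.08002735e-04  5.70137385e-01  8.21548575e-01 -1.06530382e-03] [-0.93836539 -2.41411133 -3.90208338] [-0.56802961  0.4820675  -0.08831709] 0.007643966500748372
```

View pics/over.png

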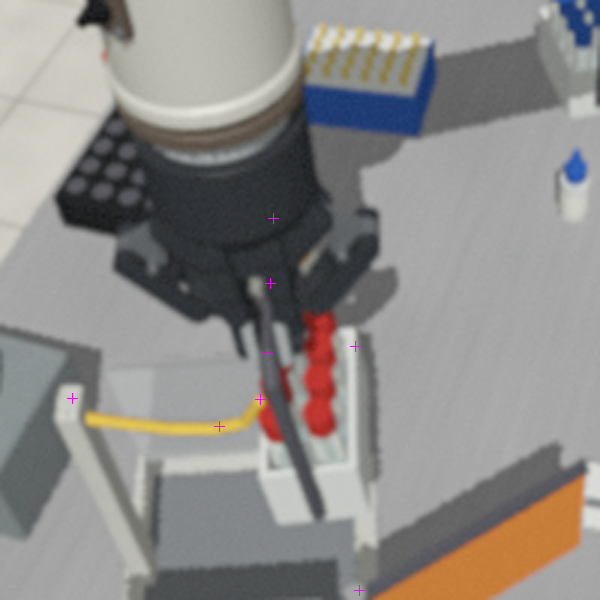

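The picture shows the hook tip at (260,400) touching the carrier's cap and box side at (268,410), and the torque reading agrees. I back off along bay -x, so the box clears the hook tip before I descend.

Emit:
apply_moves --steps '[{"dp": [0,-0.04,0],"turn": [0,0,0],"grip": 0},{"dp": [0,-0.08,0],"turn": [0,0,0],"grip": 0},{"dp": [0,-0.12,0],"turn": [0,0,0],"grip": 0},{"dp": [0,-0.16,0],"turn": [0,0,0],"grip": 0},{"dp": [0,-0.2,0],"turn": [0,0,0],"grip": 0},{"dp": [0,-0.24,0],"turn": [0,0,0],"grip": 0},{"dp": [0,-0.26,0],"turn": [0,0,0],"grip": 0},{"dp": [0,-0.27,0],"turn": [0,0,0],"grip": 0},{"dp": [0,-0.27,0],"turn": [0,0,0],"grip": 0},{"dp": [0,-0.27,0],"turn": [0,0,0],"grip": 0}]'

```text
clock: 12.8
eef_pos: [0.5313, 0.1686, 0.3014]
tool_rot: [0.0, 0.57, 0.821, 0.0]
contact_force: [0.0, -0.1, -3.2]
opening: 0.0077
finger_force: 58.5
```

```bash
python3 - <<'E'
from h import *
np.set_printoptions(precision=4,suppress=True)
s=telemetry.observe(); p=s['eef_pos'];print(p,s['contact_force'],s['torque'],s['opening'])
b=optics.camera('side')[110:310,80:280]
b=cv2.resize(b,None,fx=3,fy=3,interpolation=cv2.INTER_CUBIC)
a=np.radians(20.4);X=np.r_[np.cos(a),np.sin(a),0];Y=np.r_[-np.sin(a),np.cos(a),0];Z=np.r_[0,0,1]
c=p+[0,0,.018]-.031*Y
col=[(255,0,255),(0,200,0),(255,200,0)]
for k,th in enumerate((0,8)):   # tilt about Y: lower part to -X
    t=np.radians(th); d=-Z*np.cos(t)-X*np.sin(t); e=X*np.cos(t)-Z*np.sin(t)
    for P in (c+.046*Y,c+.056*Y+.02*d,c+.056*Y+.15*d,c+.05*Y+.165*d-.028*e,c+.05*Y+.165*d+.028*e,c+.05*Y+.11*d-.028*e,c-.05*Y+.11*d-.028*e):
        u,v=((proj('side',P)[0]-[80,110]+.5)*3-.5).astype(int);cv2.drawMarker(b,(u,v),col[k],cv2.MARKER_CROSS,10,1)
cv2.imwrite('pics/back.png',b)
E
```

```text
[0.5313 0.1686 0.3014] [ 0.0107 -0.0689 -3.2348] [ 0.0655  0.0072 -0.0187] 0.007712090377353516
```

View pics/back.png

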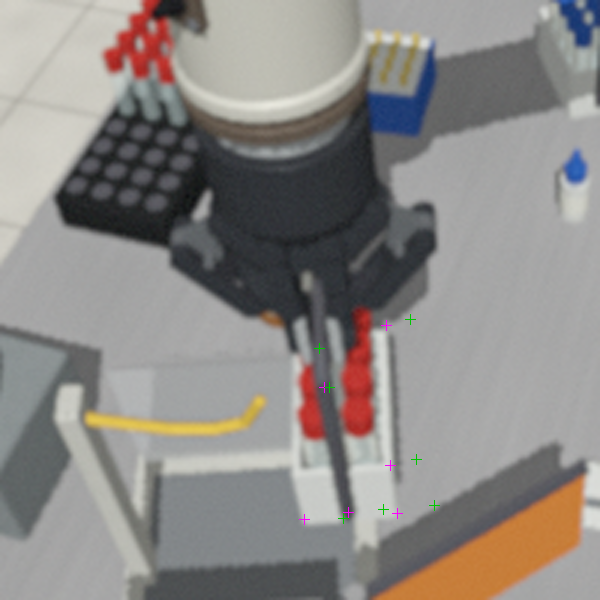

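The zero-tilt (magenta) points coincide with the carrier: upright foot at (348,513), box corners at (397,513) and (390,465). So it hangs upright, free of the hook tip at (260,402). Next I descend and advance over the hook.

Emit:
apply_moves --steps '[{"dp": [0,0,0.06],"turn": [0,0,0],"grip": 0},{"dp": [0,0,0.15],"turn": [0,0,0],"grip": 0},{"dp": [0,0,0.25],"turn": [0,0,0],"grip": 0},{"dp": [0,0,0.35],"turn": [0,0,0],"grip": 0},{"dp": [0,0,0.45],"turn": [0,0,0],"grip": 0},{"dp": [0,0,0.55],"turn": [0,0,0],"grip": 0},{"dp": [0,0,0.65],"turn": [0,0,0],"grip": 0},{"dp": [0,0,0.74],"turn": [0,0,0],"grip": 0},{"dp": [0,0,0.8],"turn": [0,0,0],"grip": 0},{"dp": [0,0,0.82],"turn": [0,0,0],"grip": 0}]'

```text
clock: 13.68
eef_pos: [0.5305, 0.1682, 0.2178]
tool_rot: [-0.001, 0.57, 0.821, -0.001]
contact_force: [-0.9, -0.0, -3.9]
opening: 0.008
finger_force: 58.4
```

Emit:
apply_moves --steps '[{"dp": [0,0.03,0],"turn": [0,0,0],"grip": 0},{"dp": [0,0.07,0],"turn": [0,0,0],"grip": 0},{"dp": [0,0.11,0],"turn": [0,0,0],"grip": 0},{"dp": [0,0.15,0],"turn": [0,0,0],"grip": 0},{"dp": [0,0.19,0],"turn": [0,0,0],"grip": 0},{"dp": [0,0.23,0],"turn": [0,0,0],"grip": 0},{"dp": [0,0.27,0],"turn": [0,0,0],"grip": 0},{"dp": [0,0.3,0],"turn": [0,0,0],"grip": 0},{"dp": [0,0.3,0],"turn": [0,0,0],"grip": 0},{"dp": [0,0.3,0],"turn": [0,0,0],"grip": 0}]'

```text
clock: 14.52
eef_pos: [0.5593, 0.179, 0.2192]
tool_rot: [-0.0, 0.57, 0.821, -0.0]
contact_force: [-0.4, -0.2, -3.7]
opening: 0.0078
finger_force: 58.5
```

```bash
python3 - <<'E'
from h import *
s=telemetry.observe(); print(s['eef_pos'],s['contact_force'],s['torque'],s['opening'])
E
```

```text
[0.55929019 0.17898456 0.21915421] [-0.39497254 -0.18206749 -3.66245222] [0.09893514 0.07559531 0.0078645 ] 0.00779286604968654
```

Emit:
apply_moves --steps '[{"dp": [0,0.05,0],"turn": [0,0,0],"grip": 0},{"dp": [0,0.1,0],"turn": [0,0,0],"grip": 0},{"dp": [0,0.16,0],"turn": [0,0,0],"grip": 0},{"dp": [0,0.22,0],"turn": [0,0,0],"grip": 0},{"dp": [0,0.28,0],"turn": [0,0,0],"grip": 0},{"dp": [0,0.34,0],"turn": [0,0,0],"grip": 0},{"dp": [0,0.4,0],"turn": [0,0,0],"grip": 0},{"dp": [0,0.44,0],"turn": [0,0,0],"grip": 0},{"dp": [0,0.46,0],"turn": [0,0,0],"grip": 0},{"dp": [0,0.46,0],"turn": [0,0,0],"grip": 0}]'

```text
clock: 15.35
eef_pos: [0.6027, 0.1952, 0.2191]
tool_rot: [-0.0, 0.57, 0.821, -0.0]
contact_force: [0.2, -1.2, -3.6]
opening: 0.0078
finger_force: 58.5
```

Emit:
apply_moves --steps '[{"dp": [0,0,0.05],"turn": [0,0,0],"grip": 0},{"dp": [0,0,0.1],"turn": [0,0,0],"grip": 0},{"dp": [0,0,0.15],"turn": [0,0,0],"grip": 0},{"dp": [0,0,0.2],"turn": [0,0,0],"grip": 0},{"dp": [0,0,0.25],"turn": [0,0,0],"grip": 0},{"dp": [0,0,0.3],"turn": [0,0,0],"grip": 0},{"dp": [0,0,0.33],"turn": [0,0,0],"grip": 0},{"dp": [0,0,0.36],"turn": [0,0,0],"grip": 0},{"dp": [0,0,0.38],"turn": [0,0,0],"grip": 0},{"dp": [0,0,0.38],"turn": [0,0,0],"grip": 0}]'

```text
clock: 16.18
eef_pos: [0.6021, 0.195, 0.1808]
tool_rot: [-0.0, 0.57, 0.821, -0.0]
contact_force: [-0.1, 0.2, -3.4]
opening: 0.0079
finger_force: 58.5
```

```bash
python3 - <<'E'
from h import *
s=telemetry.observe(); print(s['eef_pos'],s['contact_force'],s['torque'],s['opening'])
E
```

```text
[0.60212579 0.19495471 0.1807619 ] [-0.05255203  0.16767605 -3.42855432] [0.11971005 0.00264822 0.05441797] 0.00787614432577763
```

Not yet in contact. I'll lower the last few millimetres.

Emit:
apply_moves --steps '[{"dp": [0,0,0.01],"turn": [0,0,0],"grip": 0},{"dp": [0,0,0.02],"turn": [0,0,0],"grip": 0},{"dp": [0,0,0.025],"turn": [0,0,0],"grip": 0},{"dp": [0,0,0.03],"turn": [0,0,0],"grip": 0},{"dp": [0,0,0.03],"turn": [0,0,0],"grip": 0},{"dp": [0,0,0.03],"turn": [0,0,0],"grip": 0},{"dp": [0,0,0.03],"turn": [0,0,0],"grip": 0},{"dp": [0,0,0.03],"turn": [0,0,0],"grip": 0},{"dp": [0,0,0.03],"turn": [0,0,0],"grip": 0},{"dp": [0,0,0.03],"turn": [0,0,0],"grip": 0}]'

```text
clock: 17.02
eef_pos: [0.6026, 0.1951, 0.1785]
tool_rot: [0.0, 0.57, 0.821, 0.0]
contact_force: [-0.6, 0.2, 0.6]
opening: 0.0078
finger_force: 58.8
```

The force went from -3.4 to +0.6 N with the bar at 0.196 m, as it should when seated. I'll release.

Emit:
apply_moves --steps '[{"dp": [0,0,0],"turn": [0,0,0],"grip": 0.15},{"dp": [0,0,0],"turn": [0,0,0],"grip": 0.2},{"dp": [0,0,0],"turn": [0,0,0],"grip": 0.3},{"dp": [0,0,0],"turn": [0,0,0],"grip": 0.4},{"dp": [0,0,0],"turn": [0,0,0],"grip": 0.5},{"dp": [0,0,0],"turn": [0,0,0],"grip": 0.6},{"dp": [0,0,0],"turn": [0,0,0],"grip": 0.6},{"dp": [0,0,0],"turn": [0,0,0],"grip": 0.6},{"dp": [0,0,0],"turn": [0,0,0],"grip": 0.6},{"dp": [0,0,0],"turn": [0,0,0],"grip": 0.6}]'

```text
clock: 17.85
eef_pos: [0.6024, 0.195, 0.1783]
tool_rot: [-0.0, 0.57, 0.821, -0.0]
contact_force: [-0.3, -0.4, 0.5]
opening: 0.0511
finger_force: 0.0
```

Emit:
apply_moves --steps '[{"dp": [0,0,-0.05],"turn": [0,0,0],"grip": 0.6},{"dp": [0,0,-0.15],"turn": [0,0,0],"grip": 0.6},{"dp": [0,0,-0.25],"turn": [0,0,0],"grip": 0.6},{"dp": [0,0,-0.37],"turn": [0,0,0],"grip": 0.6},{"dp": [0,0,-0.5],"turn": [0,0,0],"grip": 0.6},{"dp": [0,0,-0.63],"turn": [0,0,0],"grip": 0.6},{"dp": [0,0,-0.75],"turn": [0,0,0],"grip": 0.6},{"dp": [0,0,-0.87],"turn": [0,0,0],"grip": 0.6},{"dp": [0,0,-0.95],"turn": [0,0,0],"grip": 0.6},{"dp": [0,0,-1],"turn": [0,0,0],"grip": 0.6}]'

```text
clock: 18.68
eef_pos: [0.6029, 0.1952, 0.2801]
tool_rot: [0.001, 0.57, 0.821, 0.001]
contact_force: [-1.0, -0.7, -0.2]
opening: 0.0514
finger_force: 0.0
```

Emit:
apply_moves --steps '[{"dp": [0.01,-0.07,0],"turn": [0,0,0],"grip": 0.4},{"dp": [0.02,-0.14,0],"turn": [0,0,0],"grip": 0.2},{"dp": [0.04,-0.21,0],"turn": [0,0,0],"grip": 0},{"dp": [0.05,-0.28,0],"turn": [0,0,0],"grip": 0},{"dp": [0.06,-0.35,0],"turn": [0,0,0],"grip": 0},{"dp": [0.08,-0.42,0],"turn": [0,0,0],"grip": 0},{"dp": [0.09,-0.49,0],"turn": [0,0,0],"grip": 0},{"dp": [0.1,-0.56,0],"turn": [0,0,0],"grip": 0},{"dp": [0.12,-0.63,0],"turn": [0,0,0],"grip": 0},{"dp": [0.13,-0.7,0],"turn": [0,0,0],"grip": 0}]'

```text
clock: 19.52
eef_pos: [0.5315, 0.1828, 0.2783]
tool_rot: [-0.0, 0.57, 0.821, 0.0]
contact_force: [0.3, -0.4, -0.1]
opening: -0.0002
finger_force: 0.0
```

Emit:
apply_moves --steps '[{"dp": [0.01,-0.07,0],"turn": [0,0,0],"grip": 0},{"dp": [0.02,-0.14,0],"turn": [0,0,0],"grip": 0},{"dp": [0.04,-0.21,0],"turn": [0,0,0],"grip": 0},{"dp": [0.05,-0.28,0],"turn": [0,0,0],"grip": 0},{"dp": [0.06,-0.35,0],"turn": [0,0,0],"grip": 0},{"dp": [0.08,-0.42,0],"turn": [0,0,0],"grip": 0},{"dp": [0.09,-0.49,0],"turn": [0,0,0],"grip": 0},{"dp": [0.1,-0.56,0],"turn": [0,0,0],"grip": 0},{"dp": [0.12,-0.63,0],"turn": [0,0,0],"grip": 0},{"dp": [0.13,-0.7,0],"turn": [0,0,0],"grip": 0}]'

```text
clock: 20.35
eef_pos: [0.4614, 0.1705, 0.2783]
tool_rot: [-0.0, 0.57, 0.821, 0.0]
contact_force: [0.3, 0.0, -0.1]
opening: -0.0001
finger_force: 0.0
```

Emit:
apply_moves --steps '[{"dp": [0.01,-0.07,0],"turn": [0,0,0],"grip": 0},{"dp": [0.02,-0.14,0],"turn": [0,0,0],"grip": 0},{"dp": [0.04,-0.21,0.1],"turn": [0,0,0],"grip": 0},{"dp": [0.05,-0.28,0.2],"turn": [0,0,0],"grip": 0},{"dp": [0.06,-0.35,0.3],"turn": [0,0,0],"grip": 0},{"dp": [0.08,-0.42,0.4],"turn": [0,0,0],"grip": 0},{"dp": [0.09,-0.49,0.5],"turn": [0,0,0],"grip": 0},{"dp": [0.1,-0.56,0.6],"turn": [0,0,0],"grip": 0},{"dp": [0.12,-0.61,0.7],"turn": [0,0,0],"grip": 0},{"dp": [0.13,-0.65,0.8],"turn": [0,0,0],"grip": 0}]'

```text
clock: 21.18
eef_pos: [0.3959, 0.1598, 0.1979]
tool_rot: [-0.0, 0.57, 0.821, 0.0]
contact_force: [-0.5, 0.4, -0.7]
opening: -0.0001
finger_force: 0.0
```

```bash
cat > chk.py <<'E'
from h import *
np.set_printoptions(precision=4,suppress=True)
s=telemetry.observe(); print(s['clock'],s['eef_pos'],s['contact_force'],s['opening'])
a=np.radians(20.4);R=np.array([[np.cos(a),-np.sin(a)],[np.sin(a),np.cos(a)]]);o=np.r_[.6189,.1691]
bay=lambda P:np.r_[R.T@(P[:2]-o),P[2]]
print('tool bay',bay(s['eef_pos']))
uv={}
for n,(x0,y0,x1,y1) in (('top',(130,110,235,200)),('side',(90,180,215,330))):
    hsv=cv2.cvtColor(optics.camera(n),cv2.COLOR_BGR2HSV)
    m=cv2.inRange(hsv,(0,160,90),(5,255,255))|cv2.inRange(hsv,(174,160,90),(180,255,255))
    k=np.zeros_like(m);k[y0:y1,x0:x1]=255;m&=k
    ys,xs=np.nonzero(m); 
    if len(xs): uv[n]=(xs.mean(),ys.mean()); print(n,'red',len(xs),'bay at z=.12',bay(onz(n,uv[n],.12)))
    if n=='side':
        m=cv2.inRange(hsv,(7,150,100),(18,255,255)); m[:190]=0; ys,xs=np.nonzero(m)
        if len(xs):
            box=cv2.boxPoints(cv2.minAreaRect(np.c_[xs,ys].astype(np.float32))); print('orange',len(xs),xs.min(),xs.max(),ys.min(),ys.max())
            top=cv2.convexHull(np.c_[xs,ys]).reshape(-1,2); P=np.array([bay(onz('side',(x,ys[xs==x].min()),.131)) for x in np.unique(xs)[2:-4]])
            l=cv2.fitLine(np.float32(P[:,:2]),cv2.DIST_L2,0,0,0).ravel(); print('top edge line ends',P[0],P[-1],'q',np.arctan2(abs(l[0]),abs(l[1])))
E
python3 chk.py
```

```text
21.1833 [0.3959 0.1598 0.1979] [-0.4783  0.3673 -0.679 ] -0.00010416657093030696
tool bay [-0.2123  0.0691  0.1979]
top red 248 bay at z=.12 [-0.0106 -0.0026  0.12  ]
side red 323 bay at z=.12 [-0.0139  0.003   0.12  ]
orange 1578 155 272 190 328
top edge line ends [-0.0005 -0.1979  0.131 ] [-0.2129  0.0452  0.131 ] q 0.4594894
```

```bash
python3 - <<'E'
from chk import *
S=lambda u,v:((u+.5)/3-.5+90,(v+.5)/3-.5+140)
for p in ((342,510),(448,450),(555,387),(553,373)): print(bay(onz('side',S(*p),.131)))
for p in ((155+2,197),(182,217),(207,237),(207,240)): print('top',bay(onz('top',p,.131)))
for p in ((357,570),(548,455)): print('low',bay(onz('side',S(*p),.025)))
E
```

```text
21.2833 [0.3947 0.1593 0.197 ] [ 0.8373 -0.7378  1.3838] -8.100305200559765e-05
tool bay [-0.2135  0.0689  0.197 ]
top red 243 bay at z=.12 [-0.0108 -0.0026  0.12  ]
side red 322 bay at z=.12 [-0.0139  0.0034  0.12  ]
orange 1583 155 272 190 328
top edge line ends [-0.0005 -0.1979  0.131 ] [-0.2129  0.0452  0.131 ] q 0.46027038
[-0.092   0.0936  0.131 ]
[-0.1577  0.0586  0.131 ]
[-0.2284  0.0199  0.131 ]
[-0.2283  0.0095  0.131 ]
top [-0.0934  0.0746  0.131 ]
top [-0.1622  0.0337  0.131 ]
top [-0.2297 -0.0061  0.131 ]
top [-0.2364 -0.0035  0.131 ]
low [-0.0931  0.0868  0.025 ]
low [-0.2291  0.0123  0.025 ]
```

Emit:
apply_moves --steps '[{"dp": [0,0,0],"turn": [0,0,-0.03],"grip": 0},{"dp": [0,0,0],"turn": [0,0,-0.06],"grip": 0},{"dp": [0,0,0],"turn": [0,0,-0.09],"grip": 0},{"dp": [0,0,0],"turn": [0,0,-0.12],"grip": 0},{"dp": [0,0,0],"turn": [0,0,-0.15],"grip": 0},{"dp": [0,0,0],"turn": [0,0,-0.18],"grip": 0},{"dp": [0,0,0],"turn": [0,0,-0.21],"grip": 0},{"dp": [0,0,0],"turn": [0,0,-0.24],"grip": 0},{"dp": [0,0,0],"turn": [0,0,-0.25],"grip": 0},{"dp": [0,0,0],"turn": [0,0,-0.25],"grip": 0}]'

```text
clock: 22.22
eef_pos: [0.3976, 0.1602, 0.1992]
tool_rot: [0.001, 0.212, 0.977, 0.001]
contact_force: [-0.0, -0.8, 0.3]
opening: -0.0004
finger_force: 0.0
```

```bash
python3 - <<'E'
from h import *
s=telemetry.observe(); print(s['eef_pos'],s['tool_rot'],s['q'])
E
```

```text
[0.39758481 0.16018384 0.19917245] [6.97636284e-04 2.12158403e-01 9.77234890e-01 5.43781968e-04] [-0.54433107  0.11104796  0.10526205  2.12661125 -0.01485096  0.9028276
  0.71269566]
```

Emit:
apply_moves --steps '[{"dp": [0,0,0.1],"turn": [0,0,-0.03],"grip": 0},{"dp": [0,0,0.2],"turn": [0,0,-0.06],"grip": 0},{"dp": [0,0,0.3],"turn": [0,0,-0.09],"grip": 0},{"dp": [0,0,0.4],"turn": [0,0,-0.12],"grip": 0},{"dp": [0,0,0.5],"turn": [0,0,-0.15],"grip": 0},{"dp": [0,0,0.6],"turn": [0,0,-0.18],"grip": 0},{"dp": [0,0,0.7],"turn": [0,0,-0.21],"grip": 0},{"dp": [0,0,0.8],"turn": [0,0,-0.24],"grip": 0},{"dp": [0,0,0.9],"turn": [0,0,-0.25],"grip": 0},{"dp": [0,0,0.95],"turn": [0,0,-0.25],"grip": 0}]'

```text
clock: 23.05
eef_pos: [0.3969, 0.1599, 0.1028]
tool_rot: [-0.0, -0.177, 0.984, -0.0]
contact_force: [-0.1, -1.1, -0.5]
opening: 0.0
finger_force: 0.0
```

Emit:
apply_moves --steps '[{"dp": [-0.05,-0.1,0],"turn": [0,0,0],"grip": 0},{"dp": [-0.11,-0.2,0],"turn": [0,0,0],"grip": 0},{"dp": [-0.15,-0.3,0],"turn": [0,0,0],"grip": 0},{"dp": [-0.19,-0.4,0],"turn": [0,0,0],"grip": 0},{"dp": [-0.24,-0.5,0],"turn": [0,0,0],"grip": 0},{"dp": [-0.32,-0.6,0],"turn": [0,0,0],"grip": 0},{"dp": [-0.4,-0.7,0],"turn": [0,0,0],"grip": 0},{"dp": [-0.48,-0.79,0],"turn": [0,0,0],"grip": 0},{"dp": [-0.57,-0.87,0],"turn": [0,0,0],"grip": 0},{"dp": [-0.65,-0.94,0],"turn": [0,0,0],"grip": 0}]'

```text
clock: 23.88
eef_pos: [0.4918, 0.0939, 0.1033]
tool_rot: [0.0, -0.177, 0.984, -0.0]
contact_force: [-0.8, 1.1, 0.9]
opening: -0.0003
finger_force: 0.3
```

```bash
python3 chk.py
```

```text
23.8833 [0.4918 0.0939 0.1033] [-0.8407  1.0778  0.863 ] -0.00028754008899822917
tool bay [-0.1453 -0.0262  0.1033]
top red 121 bay at z=.12 [ 0.0002 -0.0078  0.12  ]
side red 326 bay at z=.12 [-0.0137  0.0032  0.12  ]
orange 708 155 228 190 323
top edge line ends [-0.0005 -0.1979  0.131 ] [-0.1328  0.0015  0.131 ] q 0.34727496
```

Emit:
apply_moves --steps '[{"dp": [-0.05,-0.03,0],"turn": [0,0,0],"grip": 0},{"dp": [-0.1,-0.05,0],"turn": [0,0,0],"grip": 0},{"dp": [-0.15,-0.08,0],"turn": [0,0,0],"grip": 0},{"dp": [-0.2,-0.1,0],"turn": [0,0,0],"grip": 0},{"dp": [-0.25,-0.12,0],"turn": [0,0,0],"grip": 0},{"dp": [-0.3,-0.14,0],"turn": [0,0,0],"grip": 0},{"dp": [-0.34,-0.14,0],"turn": [0,0,0],"grip": 0},{"dp": [-0.38,-0.14,0],"turn": [0,0,0],"grip": 0},{"dp": [-0.4,-0.14,0],"turn": [0,0,0],"grip": 0},{"dp": [-0.42,-0.14,0],"turn": [0,0,0],"grip": 0}]'

```text
clock: 24.82
eef_pos: [0.5349, 0.0962, 0.1032]
tool_rot: [-0.0, -0.178, 0.984, -0.0]
contact_force: [-0.5, -0.5, -0.4]
opening: 0.0002
finger_force: 0.2
```

```bash
python3 chk.py
```

```text
24.8167 [0.5349 0.0962 0.1032] [-0.4649 -0.4769 -0.4052] 0.00015489428051602638
tool bay [-0.1042 -0.039   0.1032]
side red 325 bay at z=.12 [-0.0136  0.0033  0.12  ]
orange 264 155 206 190 309
top edge line ends [-0.0005 -0.1979  0.131 ] [-0.0894  0.0722  0.131 ] q 0.28702384
```

Emit:
apply_moves --steps '[{"dp": [-0.01,0,0],"turn": [0,0,0],"grip": 0},{"dp": [-0.02,0,0],"turn": [0,0,0],"grip": 0},{"dp": [-0.03,0,0],"turn": [0,0,0],"grip": 0},{"dp": [-0.04,0,0],"turn": [0,0,0],"grip": 0},{"dp": [-0.05,0,0],"turn": [0,0,0],"grip": 0},{"dp": [-0.05,0,0],"turn": [0,0,0],"grip": 0},{"dp": [-0.05,0,0],"turn": [0,0,0],"grip": 0},{"dp": [-0.05,0,0],"turn": [0,0,0],"grip": 0},{"dp": [-0.05,0,0],"turn": [0,0,0],"grip": 0},{"dp": [-0.05,0,0],"turn": [0,0,0],"grip": 0}]'

```text
clock: 25.75
eef_pos: [0.5394, 0.0979, 0.1033]
tool_rot: [0.0, -0.178, 0.984, 0.0]
contact_force: [0.1, 0.4, 0.1]
opening: -0.0002
finger_force: 0.0
```

Emit:
apply_moves --steps '[{"dp": [-0.01,0,0],"turn": [0,0,0],"grip": 0},{"dp": [-0.02,0,0],"turn": [0,0,0],"grip": 0},{"dp": [-0.03,0,0],"turn": [0,0,0],"grip": 0},{"dp": [-0.04,0,0],"turn": [0,0,0],"grip": 0},{"dp": [-0.05,0,0],"turn": [0,0,0],"grip": 0},{"dp": [-0.05,0,0],"turn": [0,0,0],"grip": 0},{"dp": [-0.05,0,0],"turn": [0,0,0],"grip": 0},{"dp": [-0.05,0,0],"turn": [0,0,0],"grip": 0},{"dp": [-0.05,0,0],"turn": [0,0,0],"grip": 0},{"dp": [-0.05,0,0],"turn": [0,0,0],"grip": 0}]'

```text
clock: 26.58
eef_pos: [0.5423, 0.0989, 0.1029]
tool_rot: [-0.002, -0.177, 0.984, -0.0]
contact_force: [-5.0, -2.1, 2.6]
opening: 0.0002
finger_force: 2.7
```

The 5 N reaction at about the expected shut position means the door is against its stop. I'll back off and look.

Emit:
apply_moves --steps '[{"dp": [0.1,0,0],"turn": [0,0,0],"grip": 0},{"dp": [0.2,0,0],"turn": [0,0,0],"grip": 0},{"dp": [0.3,0,-0.1],"turn": [0,0,0],"grip": 0},{"dp": [0.4,0,-0.2],"turn": [0,0,0],"grip": 0},{"dp": [0.5,0,-0.3],"turn": [0,0,0],"grip": 0},{"dp": [0.6,0,-0.4],"turn": [0,0,0],"grip": 0},{"dp": [0.7,0,-0.5],"turn": [0,0,0],"grip": 0},{"dp": [0.8,0,-0.6],"turn": [0,0,0],"grip": 0},{"dp": [0.9,0,-0.7],"turn": [0,0,0],"grip": 0},{"dp": [1,0,-0.8],"turn": [0,0,0],"grip": 0}]'

```text
clock: 27.42
eef_pos: [0.4493, 0.0644, 0.1837]
tool_rot: [0.0, -0.178, 0.984, 0.0]
contact_force: [0.9, -0.4, -0.1]
opening: -0.0002
finger_force: 0.0
```

```bash
python3 chk.py; python3 - <<'E'
from h import *
a=optics.camera('top')[90:250,110:260]; b=optics.camera('side')[180:340,90:240]
cv2.imwrite('pics/end.png',cv2.resize(np.hstack([a,b]),None,fx=2.65,fy=2.65,interpolation=cv2.INTER_CUBIC))
E
```

```text
27.4167 [0.4493 0.0644 0.1837] [ 0.8768 -0.4094 -0.1404] -0.00016595511200676532
tool bay [-0.1955 -0.0391  0.1837]
top red 246 bay at z=.12 [-0.0107 -0.0023  0.12  ]
side red 325 bay at z=.12 [-0.0138  0.0029  0.12  ]
orange 248 155 202 190 304
top edge line ends [-0.0005 -0.1979  0.131 ] [-0.0448 -0.1942  0.131 ] q 1.4872534
```

View pics/end.png

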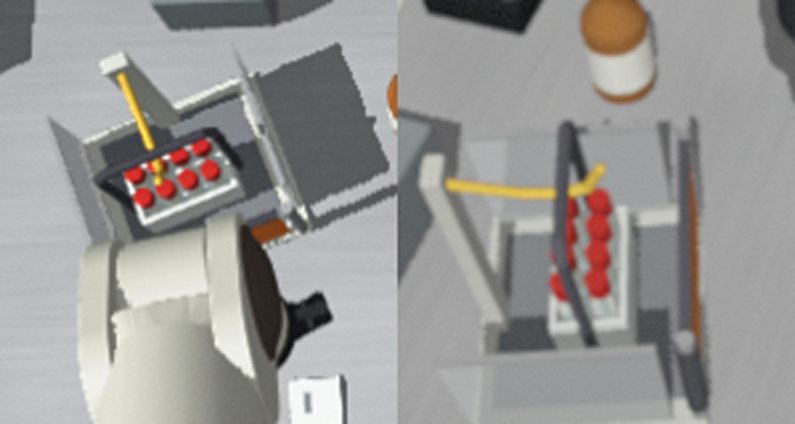

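The last picture shows the carrier hanging on the hook with the bar crossing it at (570,190). The door's top edge runs column to column, from (688,345) to (685,140) in the right half. One numeric check of the door edge, then I hand in.

```bash
python3 - <<'E'
from chk import *
f=lambda u,v:((u+.5)/2.65-.5-150+90,(v+.5)/2.65-.5+180)
A,B=[bay(onz('side',f(*p),.131)) for p in ((684,150),(685,320))]
print(A,B,'q',np.arctan2(-(A-B)[0],-(A-B)[1])); print('exp edge',proj('side',np.r_[R@[-.085,-.078]+o,.131]),f(684,145), telemetry.observe()['contact_force'])
E
```

```text
27.6167 [0.4505 0.0648 0.1835] [-0.5837  0.1328  0.6781] 0.00013924899327019476
tool bay [-0.1942 -0.0391  0.1835]
top red 243 bay at z=.12 [-0.0108 -0.0024  0.12  ]
side red 325 bay at z=.12 [-0.0138  0.0029  0.12  ]
orange 252 155 202 190 304
top edge line ends [-0.0005 -0.1979  0.131 ] [-0.0448 -0.1942  0.131 ] q 1.4872534
[-0.0832 -0.0673  0.131 ] [-0.0825  0.0746  0.131 ] q 0.005289425328761426
exp edge [[198.6374 231.9079]] (197.80188679245282, 234.4056603773585) [0.3763 1.2166 0.3142]
```

Door angle is about 0.005 rad, so it is shut.

```bash
python3 -c "
from station import robot
print(robot.sign_off())"
```

```text
the job is handed in; nothing more can be done
None
```

The red carrier hangs released on the yellow hook and the splash door is shut (measured about 0.005 rad); the carrier brushed the hook tip once on the way in but was upright again after backing off, and the job is handed in with no verdict shown.

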